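Press a glass dome home in its brooch and hold the press

ROBOT

A 6-joint arm with a two-finger parallel gripper is mounted at the origin on the work surface. World frame = base frame: x ahead of the robot, y to its left, z up, the work surface at z = 0. Lengths are in m, angles in rad, forces in N, time in s.
With the tool pointing down it reaches from about 0.3 to 0.875 m from the base axis. Payload 6.4 kg.
Tool frame: the origin (TCP) lies midway between the tips of the shut fingers; the grasp point (between the pads) lies 19 mm behind it; z points along the fingers, y is the line along which they close (so a half turn about z gives the same grasp; the last joint's range is limited). The gripper opens to 85 mm and grips with 20 to 120 N. Pads are 22 mm wide; open, the fingers measure 114 mm over their backs; the gripper's body (76 mm by 85 mm) begins 54 mm behind the grasp point. The pads swing forward as they close: fully open they stand 13 mm farther back than shut.
Start: joints at [-1.45, 0.181, 1.607, -0, 1.354, -0.206], TCP at [0.185, -0.545, 0.231] pointing down, gripper open.
Joint ranges: [-2.99, 2.99], [-0.89, 2.07], [0.3, 2.58], [-1.14, 4.28], [0, 2.63], [-3.12, 3.12]. Speed limits (rad/s): [2.57, 2.57, 3.01, 3.14, 3.14, 3.14].

INTERFACE

Orientations are given as a unit quaternion [w, x, y, z].
In Python, from bench import sensors, vision, ctrl gives the robot as it stands.
- The arm moves only by the tool carry_out, never from a script. Its argument "deltas" is text: rows parted by semicolons, each of 7 numbers parted by spaces: the shift along the tool's x, y, z in mm, then the turn, a rotation vector about the tool's x, y, z in rad, then the closure, from 0 (fully open) to 1 (shut). In form: tx ty tz ax ay az claw; .... A call has 1 to 12 rows; each row is the pose to reach, as a shift and turn from the pose commanded when the call began, along the tool's axes at that moment; what a row does not reach only later rows make up. A row lasts 1/8 s, in which the tool goes at most 62.5 mm and 10.7 degrees, less where a joint would pass 70% of its speed; a pose out of reach is approached as far as the arm can. A call with a gripper value outside its range is refused whole. The fingers move at their own pace and stop on an object; the grip force is fixed at half the most. Time passes only in rows, so rows that repeat a pose let the fingers close. It gives the time, the measured TCP pose, the force, the opening and the grip force at its end, in the units of the state.
- sensors.get_obs(): the state, without advancing time (a new reading comes with each control period).
- vision.camera(name): name is "scene" or "top" or "wrist"; returns the picture (400x640x3 uint8, blue, green, red); there is no depth.
- vision.camera_model(name): a dict with "K" (3x3 intrinsics, pixels), "extrinsics" (4x4, takes a point from world to camera coordinates); the wrist camera has in their place "hand_eye" (4x4, takes a point from camera to tool coordinates, whose origin is the TCP and whose axes are the flange's). Camera axes: x right, y down, z forward; pixel columns grow to the right and rows downward; lengths in m; the calibration is good to about 2 mm. The wrist camera is an equidistant fisheye: a pixel r from the principal point sees the ray r / f radians off the axis. A picture is of the moment at which its call begins: read the wrist's pose just before it. camera_model takes no time and is no camera call.
- ctrl.hand_in(): hands the job in; it is judged then, once.
The state is a dict: "time_s": time; "q": joint angles; "dq": joint speeds; "joint_efforts": joint torques, N m; "eef_pos": TCP position; "eef_rot": TCP orientation; "wrist_force": force on the tool from outside, world axes, zero at the start; "torque": the same for the moment, N m; "opening": opening from 0.0 (shut) to 1.0 (fully open); "grasp_force": force on a finger pad.
Only numpy, scipy, OpenCV 4.12 (cv2) and the standard library are available. Lean on these libraries where they do the work, as an engineer would, in place of code of your own. Each camera call takes 0.05 s, during which the arm holds its last target. There are 200 camera calls.

TASK

The dome on this brooch has just been glued: lay the brooch, dome up, in the round nest of the hand press's slide tray, let go of it, push the tray fully home under the ram, then bring the lever down until the spring pad on the dome has sunk about half-way (5 mm of its 10 mm) into the ram. Finish while still holding the lever there: never let the pad bottom out, and leave the other things on the table where they are.

Things in the scene. Friction and masses are not known exactly. Their poses are not given: they have to be found in the camera images.
- brooch: round brooch, loose, 40 to 85 g: upright brass cup 42 mm across and 11 mm tall with a white glass dome on top, 16 mm tall in all; origin at the centre of its underside, z up. It lies dome up among two look-alikes of the same width: an empty brass cup and a flat-lidded tin
- press: grey hand press fixed to the table; origin on the table below the ram axis; x points away from the operator to the rear column, y the way the tray slides out, z up. Slide bed y -100 to +200 mm, x +-48 mm, 33 mm tall. Head 52 mm wide, x -30 to +105 mm, z 94 to 200 mm. The lever reaches from the head's top along -x, towards the operator
- nest (a point): centre of the floor of the round nest on the tray, 36 mm above the table: recess 45 mm across and 3.5 mm deep, then a wider step 51 mm across, rim 66 mm across and 41 mm above the table (5 mm above the floor)
- tray_knob (a point): centre of the top of the tray's upright black knob, 16 mm across, 30 mm tall (a 22 mm collar fills its lowest 3 mm), standing on the tray plate (plate top 34 mm above the table) 95 mm from the nest centre on the press's +y side. The tray plate is 70 mm wide
- tray (a joint): how far the tray is slid out along the press's +y, in m: 0 = fully home against its stop with the nest under the ram, starts at 0.10 to 0.125; about 1.5 N of friction, stays where it is left
- lever_grip (a point): middle of the lever's black round rubber grip, on its axis: about 26 mm thick, 100 mm long, lying along the lever. At rest 284 mm above the table, the lever rising 26 degrees towards its free end
- lever_pivot (a point): the lever's hinge, on the lever's axis, 185 mm above the table and 55 mm behind the ram axis; the grip's middle is 225 mm from it and moves on an arc about the press's y axis
- lever (a joint): how far the lever is pulled down, in rad, 0 to 0.42; a spring returns it to 0. It drives the ram down 0.060 m per rad: over the brooch the pad meets the dome near 0.22 rad and is 5 mm in near 0.30 rad. Pushing the grip takes 2 to 4 N before that, about 8 N there
- pad (a joint): how far the spring pad is pushed up into the ram, in m: 0 = free, 0.010 = bottomed out; 6 N to start, then 2 N per mm
- pad_face (a point): centre of the underside of the black rubber pad, 28 mm across, on a brass stem under the ram; 65 mm above the table at rest (29 mm above the nest floor)
- empty_cup: bystander, loose: empty brass cup 42 mm across, 11 mm tall, no dome; origin under its centre
- tin: bystander, loose: steel tin with a flat lid, 44 mm across, 15 mm tall; origin under its centre
- wire_spool: bystander, loose: spool of wire 46 mm across, 30 mm tall, in front of the press
- pliers: bystander, loose: small pliers with red handles, 130 mm long, 14 mm tall, lying flat in front of the press
- bead_jar: bystander, loose: glass jar 60 mm across, 65 mm tall, beyond the tray
- glue_bottle: bystander, loose: white bottle 36 mm across, 110 mm tall, standing at the right of the press
- bead_bowl: bystander, loose: small clear bowl 84 mm across, 35 mm tall, at the front right
Mind the look-alikes: they are no part of the job. What is shaped like the brooch but black or pink is not meant.

How it is judged:
On the way, in this order (a step that is already met when the one before it is completed fails the run):
1. the brooch lies flat in the nest, dome up, let go (horizontal distance between brooch and nest below 0.005 m and z of brooch in the frame of nest between -0.003 and 0.0015 m and angle between brooch's own z axis and vertical below 0.08 rad and contact force between the fingers and brooch below 0.1 N), for 0.2 s.
2. the tray is fully home with the brooch in its nest (horizontal distance between brooch and nest below 0.005 m and z of brooch in the frame of nest between -0.003 and 0.0015 m and angle between brooch's own z axis and vertical below 0.08 rad and value of joint tray below 0.004 m), for 0.2 s.
At the end, for the whole second after the job is handed in: The brooch lies flat in the nest (within 5 mm of its centre, dome up), untouched by the fingers, the tray is home (within 4 mm), and the fingers hold the lever with the pad 3 to 7 mm into the ram, through the last second (all of step 2 and contact force between the fingers and brooch below 0.1 N and value of joint pad between 0.003 and 0.007 m and value of joint lever above 0.2 rad and contact force between the fingers and press above 2 N); the arm keeps its last pose, push and grip.
It fails at once if the pad is bottomed out (pushed in more than 8.5 mm) (value of joint pad above 0.0085 m).
It fails at once if another thing on the table is moved more than 25 mm (distance of any of empty_cup, tin, wire_spool, pliers, bead_jar, glue_bottle, bead_bowl from where it was at the start of the episode above 0.025 m).
It also fails if it takes over 59 s, if anything falls off the work surface, if the arm or the gripper's body presses on something with over 40 N, if the wrist force passes 120 N, or if a joint passes its speed limit or range.

## Working session

There is one attempt and no reset: what is moved stays moved. The work goes in short steps, Python scripts to look and compute and a tool call to move; the robot and the scene stay as the last step left them, time stands still between calls to the robot, and variables do not carry over. Pictures are saved under pics/ and viewed, at most 10 in all, crops included, and the job is handed in when it is done.

Besides the shell and the picture viewer there is one more tool, called after "Call:" as name(argument=value, ...), one argument or row to a line, values as JSON. carry_out: Moves the arm, as the interface text tells. Its arguments: {"type":"object","properties":{"deltas":{"type":"string"}},"required":["deltas"]}

```bash
ls; mkdir -p pics; python3 - <<'E'
from bench import sensors, vision
import cv2,numpy as np
o=sensors.get_obs();print({k:np.round(v,3).tolist() for k,v in o.items()})
for n in("scene","top","wrist"):
    cv2.imwrite(f"pics/{n}0.png",vision.camera(n))
    m=vision.camera_model(n);print(n,{k:np.round(v,4).tolist() if not isinstance(v,str) else v for k,v in m.items()})
E
```

```text
pics
{'time_s': 0.0, 'q': [-1.45, 0.182, 1.608, 0.0, 1.354, -0.206], 'dq': [0.001, 0.001, -0.0, 0.0, -0.001, -0.0], 'joint_efforts': [-0.002, -44.489, -35.134, -0.0, 0.009, 0.0], 'eef_pos': [0.185, -0.544, 0.23], 'eef_rot': [-0.001, 0.987, 0.163, 0.0], 'wrist_force': [0.252, -0.428, -0.21], 'torque': [-0.06, 0.037, -0.011], 'grasp_force': 0.0, 'opening': 1.006}
scene {'K': [[446.2526, 0.0, 329.5394], [0.0, 446.2526, 199.6944], [0.0, 0.0, 1.0]], 'extrinsics': [[-0.7612, 0.6483, -0.0196, 0.4195], [0.429, 0.4806, -0.7648, -0.0628], [-0.4864, -0.5905, -0.6439, 1.4031], [0.0, 0.0, 0.0, 1.0]]}
top {'K': [[405.9309, 0.0, 321.2018], [0.0, 405.9309, 203.3978], [0.0, 0.0, 1.0]], 'extrinsics': [[0.0133, -0.9999, -0.0085, -0.0443], [-0.989, -0.0119, -0.1474, 0.5715], [0.1473, 0.0104, -0.989, 1.0467], [0.0, 0.0, 0.0, 1.0]]}
wrist {'K': [[309.7069, 0.0, 324.0438], [0.0, 309.7069, 195.8752], [0.0, 0.0, 1.0]], 'hand_eye': [[0.0, -0.9516, -0.3072, 0.0791], [1.0, 0.0002, -0.0006, -0.0012], [0.0007, -0.3072, 0.9516, -0.1424], [0.0, 0.0, 0.0, 1.0]]}
```

View pics/top0.png

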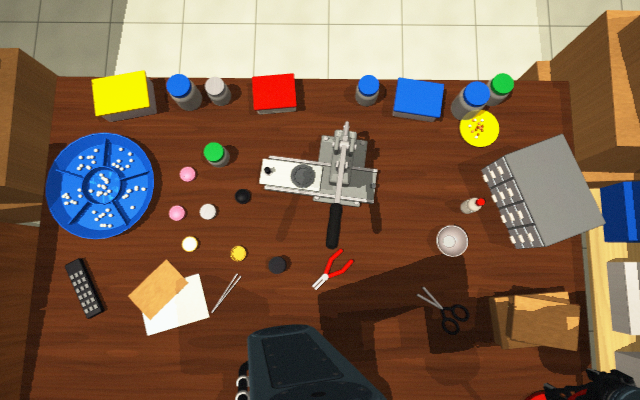

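View pics/scene0.png

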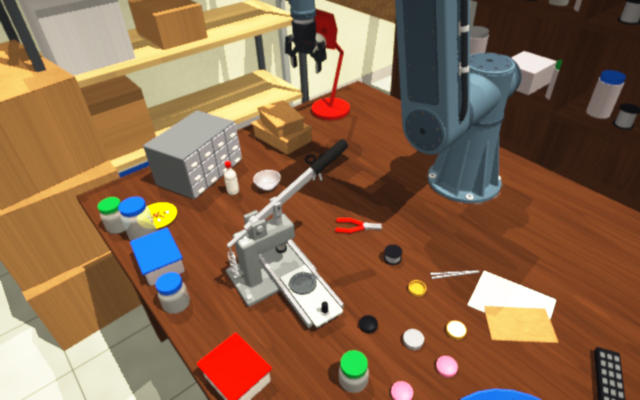

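The top view shows the brooch (white dome, gold rim) at (190,243). The empty cup is at (238,253), the tin at (208,211), the spool at (277,264), the nest at (303,176), the knob at (268,170) and the lever grip at (334,226). In the scene view the brooch is at (456,329), the knob at (324,308), the nest at (302,283) and the grip at (330,157).

```bash
cat > h.py <<'E'
import numpy as np,cv2
from bench import sensors,vision
from scipy.spatial.transform import Rotation as R
def ray(n,u,v,obs=None):
    m=vision.camera_model(n);K=np.array(m["K"])
    x,y=(u-K[0,2])/K[0,0],(v-K[1,2])/K[1,1]
    if n=="wrist":
        r=np.hypot(x,y);d=np.array([x*np.sin(r)/r,y*np.sin(r)/r,np.cos(r)]) if r>0 else np.array([0,0,1.])
        H=np.array(m["hand_eye"]);w,a,b,c=obs["eef_rot"];T=R.from_quat([a,b,c,w]).as_matrix()
        return T@H[:3,3]+obs["eef_pos"],T@H[:3,:3]@d
    E=np.array(m["extrinsics"]);Rm=E[:3,:3]
    return -Rm.T@E[:3,3],Rm.T@np.array([x,y,1.])
def onz(n,u,v,z,obs=None):
    c,d=ray(n,u,v,obs);return c+d*(z-c[2])/d[2]
def tri(rays):
    A=np.zeros((3,3));b=np.zeros(3)
    for c,d in rays:
        d=d/np.linalg.norm(d);P=np.eye(3)-np.outer(d,d);A+=P;b+=P@c
    p=np.linalg.solve(A,b);return p,[np.linalg.norm(np.cross(d/np.linalg.norm(d),p-c)) for c,d in rays]
def blob(mask,box):
    x0,y0,x1,y1=box;m=np.zeros_like(mask);m[y0:y1,x0:x1]=mask[y0:y1,x0:x1]
    n,l,s,c=cv2.connectedComponentsWithStats(m);i=1+np.argmax(s[1:,4]);return c[i],s[i],l==i
E
python3 - <<'E'
from h import *
t=cv2.imread("pics/top0.png");s=cv2.imread("pics/scene0.png")
T=cv2.resize(t[120:280,150:390],None,fx=3,fy=3,interpolation=cv2.INTER_CUBIC);cv2.imwrite("pics/c1.png",T)
S=cv2.resize(s[130:350,220:480],None,fx=2.7,fy=2.7,interpolation=cv2.INTER_CUBIC);cv2.imwrite("pics/c2.png",S)
g=t.max(2)
m=((t[:,:,2]>150)).astype(np.uint8);c,st,_=blob(m,(178,230,202,256));print("brooch",c,st,onz("top",*c,.011))
m=(g<60).astype(np.uint8)
c,st,_=blob(m,(262,163,275,178));print("knob",c,st,onz("top",*c,.064))
c,st,l=blob(m,(322,200,346,252));print("grip",c,st)
print("nest",onz("top",303,176,.041))
E
```

```text
brooch [189.07843137 243.56862745] [181 236  17  16 204] [0.46157371 0.32212052 0.011     ]
knob [267.10714286 170.03571429] [265 167   6   7  28] [0.65688502 0.1079678  0.064     ]
grip [333.59183673 225.6270872 ] [326 203  17  46 539]
nest [0.64677012 0.01331705 0.041     ]
```

View pics/c1.png

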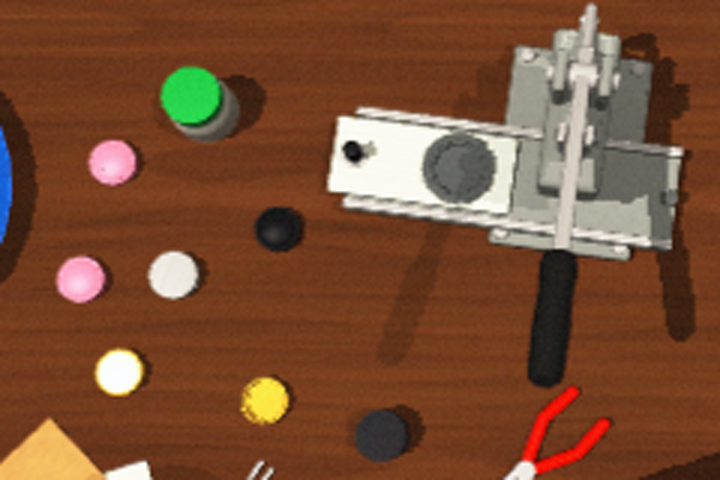

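View pics/c2.png

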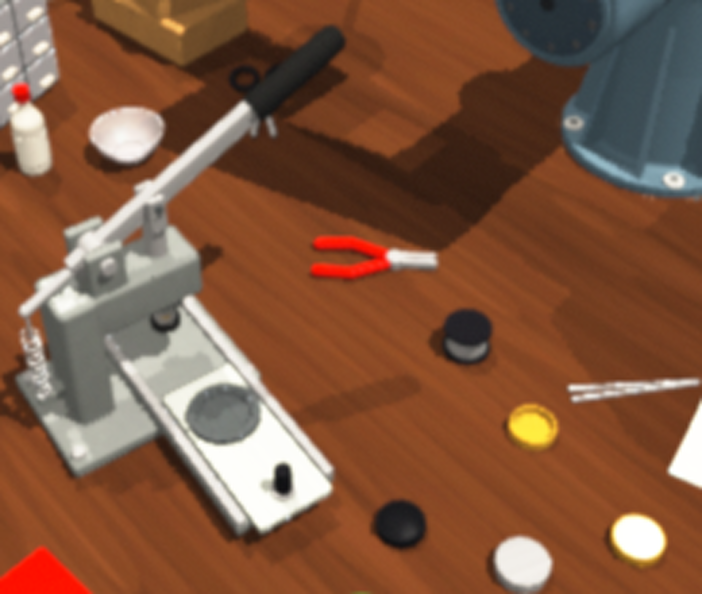

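The brooch is the white dome with the gold rim, at crop 1 (120,372), which is full-image (190,244). The nest and knob come out 95 mm apart, which matches the given distance. Next I'll locate the ram axis and grip, and work out the first move.

```bash
cat >> h.py <<'E'
def delta(p,yaw,obs=None,pitch=0.):
    """shift (mm) and turn in tool axes to TCP p, tool x at yaw, tool down; pitch about tool y"""
    o=obs or sensors.get_obs();w,a,b,c=o["eef_rot"];T=R.from_quat([a,b,c,w])
    G=R.from_euler('z',yaw)*R.from_euler('x',np.pi)*R.from_euler('y',pitch)
    return np.round(T.inv().apply(np.array(p)-o["eef_pos"])*1000,1),np.round((T.inv()*G).as_rotvec(),3)
E
python3 - <<'E'
from h import *
t=cv2.imread("pics/top0.png");s=cv2.imread("pics/scene0.png")
m=(t.max(2)<60).astype(np.uint8);c,st,l=blob(m,(322,200,346,252));g=onz("top",*c,.284);print("grip",g)
ms=(s.max(2)<70).astype(np.uint8);c2,st2,_=blob(ms,(305,135,352,180));print(c2,st2,tri([ray("top",*c),ray("scene",*c2)]))
n=onz("top",303,176,.041);k=onz("top",267.1,170.0,.064)
# nest via mask: dark grey rim disc
hs=cv2.cvtColor(t,cv2.COLOR_BGR2HSV);mm=((t.max(2)<150)&(hs[:,:,1]<60)&(t.max(2)>40)).astype(np.uint8)
cn,sn,_=blob(mm,(286,160,320,192));print("nest",cn,sn,onz("top",*cn,.040))
n=onz("top",*cn,.040)
yw=-np.arctan2((k-n)[0],(k-n)[1]);X=np.array([np.cos(yw),np.sin(yw)]);Y=np.array([-X[1],X[0]])
print("yaw",yw,"kn dist",np.linalg.norm((k-n)[:2]),"grip in nest frame",(g-n)[:2]@X,(g-n)[:2]@Y)
# scene brooch
m=((s[:,:,2]>150)&(s[:,:,0]<s[:,:,2])).astype(np.uint8);cb,sb,_=blob(m,(440,315,472,345));print("brooch scene",cb,sb,onz("scene",*cb,.011))
for p in([.315,-.25,.27],[.32,-.05,.27],[.45,.28,.2],[.4616,.3221,.1]):print(p,delta(p,np.pi/2+yw))
E
```

```text
grip [ 0.48995804 -0.06579288  0.284     ]
[324.69059656 156.42568251] [305 140  43  39 989] (array([ 0.49372742, -0.06897676,  0.28075616]), [np.float64(0.004644039054726395), np.float64(0.004644039054726573)])
nest [302.54347826 175.22826087] [291 162  24  26 460] [0.64911526 0.0146577  0.04      ]
yaw -0.08409024666306748 kn dist 0.0936633227123739 grip in nest frame -0.15183770143825176 -0.09353410404624206
brooch scene [455.76136364 328.1969697 ] [446 319  22  21 264] [0.46189084 0.32327761 0.011     ]
[0.315, -0.25, 0.27] (array([ 218. , -236.8,  -39. ]), array([-1.00e-03, -1.00e-03, -1.16e+00]))
[0.32, -0.05, 0.27] (array([ 286.9, -424.6,  -38.8]), array([-1.00e-03, -1.00e-03, -1.16e+00]))
[0.45, 0.28, 0.2] (array([ 516. , -695.3,   31.6]), array([-1.00e-03, -1.00e-03, -1.16e+00]))
[0.4616, 0.3221, 0.1] (array([ 540.4, -731.3,  131.7]), array([-1.00e-03, -1.00e-03, -1.16e+00]))
```

Call:
carry_out(
  deltas="36 -40 -7 0 0 -0.1 0; 73 -79 -13 0 0 -0.2 0; 109 -118 -20 0 0 -0.3 0; 145 -158 -26 0 0 -0.4 0; 182 -197 -33 0 0 -0.5 0; 218 -237 -39 0 0 -0.6 0; 235 -284 -39 0 0 -0.7 0; 252 -331 -39 0 0 -0.8 0; 270 -378 -39 0 0 -0.9 0; 287 -425 -39 0 0 -1.0 0; 325 -470 -30 0 0 -1.08 0; 363 -515 -20 0 0 -1.16 0",
)

```text
time_s: 1.65
eef_pos: [0.3636, 0.0615, 0.2516]
eef_rot: [0.001, 0.735, 0.678, 0.001]
wrist_force: [0.9, -1.2, 0.5]
opening: 0.995
grasp_force: 0.0
```

```bash
python3 - <<'E'
from h import *
print(delta([.45,.22,.2],np.pi/2-.09))
print(delta([.4617,.28,.13],np.pi/2-.09))
E
```

```text
(array([165.1,  73.1,  51.8]), array([0.003, 0.   , 0.008]))
(array([225.9,  79.6, 121.8]), array([0.003, 0.   , 0.008]))
```

Call:
carry_out(
  deltas="55 17 15 0 0 0 0; 110 34 35 0 0 0 0; 165 51 60 0 0 0 0; 220 68 90 0 0 0 0; 250 80 110 0 0 0 0; 268 84 122 0 0 0 0; 268 84 122 0 0 0 0; 268 84 122 0 0 0 0",
)

```text
time_s: 2.65
eef_pos: [0.4691, 0.3192, 0.1295]
eef_rot: [0.0, 0.736, 0.677, -0.0]
wrist_force: [1.0, 0.5, -0.4]
opening: 0.996
grasp_force: 0.0
```

```bash
python3 - <<'E'
from h import *
o=sensors.get_obs();w=vision.camera("wrist");cv2.imwrite("pics/w1.png",w)
print(np.round(o["eef_pos"],4),np.round(o["eef_rot"],4))
m=((w.min(2)>150)).astype(np.uint8)
n,l,s,c=cv2.connectedComponentsWithStats(m)
for i in range(1,n):
    if s[i,4]>150:print(s[i],c[i],onz("wrist",*c[i],.014,o))
E
```

```text
[0.4691 0.3192 0.1295] [ 1.000e-04  7.362e-01  6.768e-01 -2.000e-04]
[  85   88  152  164 9781] [153.50516307 183.86555567] [0.30605166 0.3420212  0.014     ]
[393 112  30  33 614] [407.77361564 129.1742671 ] [0.54458196 0.36952537 0.014     ]
[500 137  24  24 366] [511.20218579 149.03551913] [0.65082463 0.34796371 0.014     ]
[ 295  166   42   41 1379] [315.5097897  186.12980421] [0.46201162 0.32558485 0.014     ]
[ 394  206   43   40 1225] [415.96326531 224.32489796] [0.55177969 0.28110321 0.014     ]
[452 349  36  42 679] [470.99116348 368.71870398] [0.64977923 0.04914665 0.014     ]
```

View pics/w1.png

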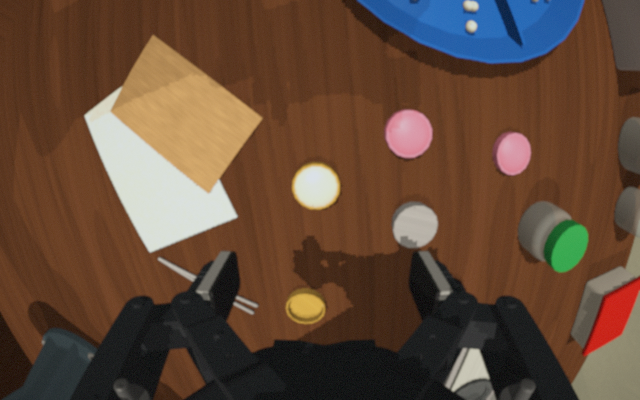

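The brooch is at (316,186) in the wrist view, which puts it at about (0.462, 0.324). The tin is at (415,224) and a pink look-alike at (408,130), so there is room for the fingers.

```bash
python3 - <<'E'
from h import *
print(delta([.462,.324,.004],np.pi/2-.09))
E
```

```text
(array([  4.2,  -7.8, 125.9]), array([ 0.001, -0.   ,  0.005]))
```

Call:
carry_out(
  deltas="4 -8 40 0 0 0 0.25; 4 -8 80 0 0 0 0.25; 4 -8 105 0 0 0 0.25; 4 -8 118 0 0 0 0.25; 4 -8 125 0 0 0 0.25; 4 -8 125 0 0 0 0.25; 4 -8 125 0 0 0 0.25",
)

```text
time_s: 3.58
eef_pos: [0.4625, 0.3247, 0.0054]
eef_rot: [0.0, 0.736, 0.677, 0.001]
wrist_force: [-0.1, 0.1, 0.1]
opening: 0.748
grasp_force: 0.0
```

```bash
python3 - <<'E'
from h import *
o=sensors.get_obs();w=vision.camera("wrist")
print(np.round(o["eef_pos"],4),delta([.462,.324,.004],np.pi/2-.09))
cv2.imwrite("pics/w2.png",cv2.resize(w[130:400,180:470],None,fx=2,fy=2))
m=((w.min(2)>150)).astype(np.uint8)
c,s,_=blob(m,(240,180,400,330));print(c,s,onz("wrist",*c,.014,o))
E
```

```text
[0.4625 0.3247 0.0054] (array([-0.7, -0.3,  1.3]), array([ 0.002, -0.001,  0.006]))
[324.12131347 260.0048647 ] [ 287  231   73   59 3289] [0.46251869 0.32835894 0.014     ]
```

View pics/w2.png

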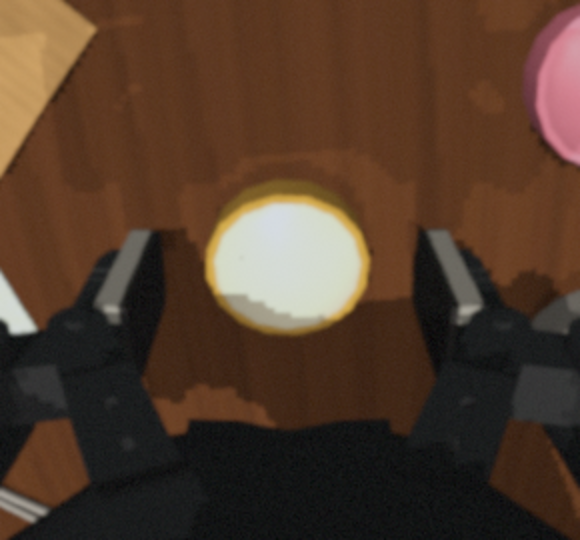

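The brooch sits centred between the open fingers, with its rim centre at about (324,261) in the full image and the pads on both sides. I'll lower slightly and close.

Call:
carry_out(
  deltas="2 0 2 0 0 0 0.25; 2 0 2 0 0 0 1; 2 0 2 0 0 0 1; 2 0 2 0 0 0 1; 2 0 2 0 0 0 1; 2 0 2 0 0 0 1; 2 0 2 0 0 0 1; 2 0 2 0 0 0 1",
)

```text
time_s: 4.62
eef_pos: [0.462, 0.3266, 0.0029]
eef_rot: [0.0, 0.736, 0.677, 0.0]
wrist_force: [-2.0, -1.3, 5.4]
opening: 0.449
grasp_force: 59.6
```

Call:
carry_out(
  deltas="0 0 -30 0 0 0 1; 0 0 -60 0 0 0 1; 0 0 -90 0 0 0 1; 0 0 -90 0 0 0 1",
)

```text
time_s: 5.12
eef_pos: [0.4636, 0.3272, 0.0947]
eef_rot: [0.001, 0.736, 0.677, 0.003]
wrist_force: [-0.1, 0.2, -0.8]
opening: 0.443
grasp_force: 60.3
```

```bash
python3 - <<'E'
from h import *
o=sensors.get_obs();w=vision.camera("wrist");s=vision.camera("scene")
a=cv2.resize(w[150:350,220:430],(420,400));u,v=None,None
E=np.array(vision.camera_model("scene")["extrinsics"]);K=np.array(vision.camera_model("scene")["K"])
p=K@(E[:3,:3]@np.array(o["eef_pos"])+E[:3,3]);u,v=(p[:2]/p[2]).astype(int);print(u,v)
b=cv2.resize(s[v-50:v+50,u-45:u+45],(360,400),interpolation=cv2.INTER_CUBIC)
cv2.imwrite("pics/w3.png",np.hstack([a,b]));print(np.round(o["eef_pos"],4),o["wrist_force"],o["opening"])
E
```

```text
463 306
[0.4636 0.3272 0.0947] [-0.05631522  0.18333386 -0.7678487 ] 0.44344243017126517
```

View pics/w3.png

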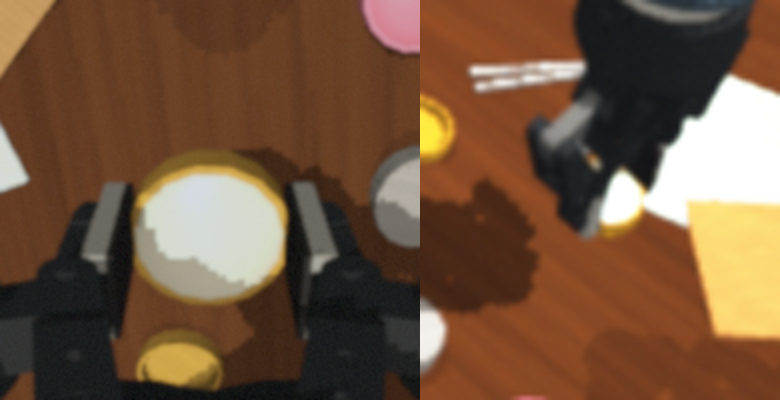

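The brooch is held flat, dome up, with its rim centre at about (325,267) in the full wrist image. I'll work out its offset in the tool frame and the transfer to the nest.

```bash
python3 - <<'E'
from h import *
o=sensors.get_obs()
w_,a,b,c=o["eef_rot"];T=R.from_quat([a,b,c,w_])
for v in(265,267,269):
    p=onz("wrist",325,v,o["eef_pos"][2]+.008,o);print(p,T.inv().apply(p-o["eef_pos"])*1000)
for p in([.649,.0146,.13],[.5,.30,.13],[.63,.10,.13]):print(p,delta(p,np.pi/2-.09))
E
```

```text
[0.46167329 0.3266203  0.09969973] [ 0.42399941  0.20136582 -8.000167  ]
[0.46157614 0.32544595 0.09969973] [-0.75435521  0.20298869 -7.99991963]
[0.46147825 0.32426244 0.09969973] [-1.94191094  0.20463768 -7.99967034]
[0.649, 0.0146, 0.13] (array([-294.8,  213. ,  -38.3]), array([-0.   ,  0.   ,  0.006]))
[0.5, 0.3, 0.13] (array([-22.9,  40.6, -38.3]), array([-0.   ,  0.   ,  0.006]))
[0.63, 0.1, 0.13] (array([-211.3,  186.9,  -38.3]), array([-0.   ,  0.   ,  0.006]))
```

Call:
carry_out(
  deltas="-25 10 -20 0 0 0 1; -75 30 -38 0 0 0 1; -130 52 -38 0 0 0 1; -185 75 -38 0 0 0 1; -240 100 -38 0 0 0 1; -280 117 -38 0 0 0 1; -297 124 -38 0 0 0 1; -297 124 -38 0 0 0 1; -297 124 -38 0 0 0 1",
)

```text
time_s: 6.35
eef_pos: [0.5595, 0.0215, 0.1295]
eef_rot: [-0.001, 0.736, 0.677, -0.0]
wrist_force: [-0.7, 0.5, -0.7]
opening: 0.445
grasp_force: 60.4
```

```bash
python3 - <<'E'
from h import *
o=sensors.get_obs();w=vision.camera("wrist");cv2.imwrite("pics/w4.png",w)
print(np.round(o["eef_pos"],4),np.round(o["eef_rot"],3))
hs=cv2.cvtColor(w,cv2.COLOR_BGR2HSV)
m=((w.min(2)>150)).astype(np.uint8);n,l,s,c=cv2.connectedComponentsWithStats(m)
for i in range(1,n):
    if s[i,4]>300:print(s[i],c[i])
E
```

```text
[0.5595 0.0215 0.1295] [-0.001  0.736  0.677 -0.   ]
[ 61  13  70  37 400] [96.7825 29.2125]
[  386    51    96   199 10060] [432.80695825 134.90487078]
[ 373   69   23  166 1847] [385.26367082 153.47915539]
[ 452   83   40  208 1723] [473.53743471 196.20313407]
[504 228  22  38 368] [514.23097826 246.13043478]
[133 237  37  35 454] [151.6784141  254.99118943]
[ 289  236   73   63 3580] [324.75893855 266.97905028]
```

View pics/w4.png

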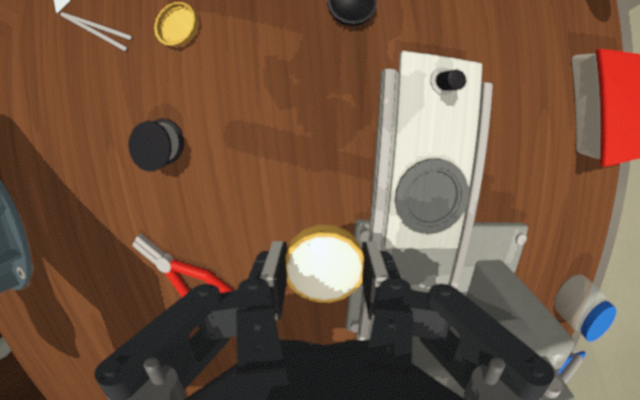

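The nest is clear at about (431,195), the knob is at about (452,80) and the held brooch is at (325,267). I'll fit the nest rim and the knob top.

```bash
python3 - <<'E'
from h import *
o=sensors.get_obs();w=cv2.imread("pics/w4.png");mx=w.max(2)
m=((mx<150)).astype(np.uint8)
m=cv2.morphologyEx(m,cv2.MORPH_OPEN,np.ones((7,7)))
c,s,l=blob(m,(392,150,474,236));print("disc",c,s)
cn,_=cv2.findContours(l.astype(np.uint8),0,2);pts=np.vstack(cn)[:,0].astype(float)
W=np.array([onz("wrist",*p,.041,o) for p in pts]);
# circle fit (algebraic) in world with trim
for _ in range(4):
    A=np.c_[2*W[:,:2],np.ones(len(W))];x=np.linalg.lstsq(A,(W[:,:2]**2).sum(1),rcond=None)[0];r=np.sqrt(x[2]+x[0]**2+x[1]**2)
    e=np.abs(np.linalg.norm(W[:,:2]-x[:2],axis=1)-r);W=W[e<max(2*np.median(e),.0005)]
print("nest",x[:2],"r",r,len(W))
k=((mx<45)).astype(np.uint8);c2,s2,l2=blob(k,(430,60,475,100));print("knob blob",c2,s2)
# knob top: rightmost end, circle radius
for px in([455,79],[457,79],[459,79]):print(px,onz("wrist",*px,.064,o))
# plate edges (tray 70 mm wide) direction from long white plate
pm=((w.min(2)>150)).astype(np.uint8);_,_,lp=blob(pm,(386,51,482,250))
ed=[]
for y in range(64,150,4):
    xs=np.where(lp[y])[0];ed.append((onz("wrist",xs[0],y,.034,o),onz("wrist",xs[-1],y,.034,o)))
ed=np.array(ed)
for j in(0,1):
    f=np.polyfit(ed[:,j,1],ed[:,j,0],1);print("edge yaw",-np.arctan(f[0]),"x at nest y",np.polyval(f,x[1]))
E
```

```text
disc [431.68407847 195.82162409] [ 395  159   76   75 4384]
nest [0.64808425 0.01894738] r 0.0320976802827154 49
knob blob [444.11229947  81.17112299] [437  72  19  18 187]
[455, 79] [0.65850191 0.11250402 0.064     ]
[457, 79] [0.6600809  0.11253683 0.064     ]
[459, 79] [0.66166895 0.11257213 0.064     ]
edge yaw -0.11790177434553957 x at nest y 0.6142015025017693
edge yaw -0.11885800399307492 x at nest y 0.6840998728137739
```

Call:
carry_out(
  deltas="2 40 0 0 0 0.026 1; 4 75 20 0 0 0.026 1; 4.5 89 45 0 0 0.026 1; 4.5 89 62 0 0 0.026 1; 4.5 89 68 0 0 0.026 1; 4.5 89 68 0 0 0.026 1; 4.5 89 68 0 0 0.026 1",
)

```text
time_s: 7.28
eef_pos: [0.6499, 0.017, 0.0636]
eef_rot: [0.001, 0.745, 0.667, 0.001]
wrist_force: [-0.0, -0.3, -1.1]
opening: 0.448
grasp_force: 60.5
```

```bash
python3 - <<'E'
from h import *
o=sensors.get_obs();w=vision.camera("wrist")
print(np.round(o["eef_pos"],4),np.round(o["eef_rot"],3))
cv2.imwrite("pics/w5.png",w);cv2.imwrite("pics/w5c.png",cv2.resize(w[120:350,200:450],None,fx=2.6,fy=2.6,interpolation=cv2.INTER_CUBIC))
E
```

```text
[0.6499 0.017  0.0636] [0.001 0.745 0.667 0.001]
```

View pics/w5c.png

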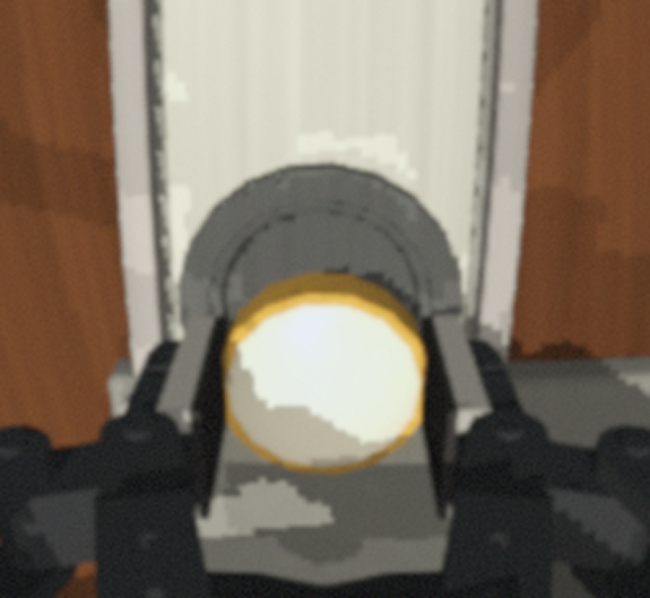

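The nest's outer arc runs through crop points (183,310), (320,165) and (462,300). The brooch lip is centred at about (326,385). I'll fit both in the same view, so any calibration bias cancels.

```bash
python3 - <<'E'
from h import *
from scipy.optimize import least_squares
o=sensors.get_obs();w=cv2.imread("pics/w5.png");p0=np.array(o["eef_pos"]);p0[:]=[.6499,.017,.0636]
o=dict(o);o["eef_pos"]=p0
def circ(W,r0=None):
    f=lambda x:np.linalg.norm(W[:,:2]-x[:2],axis=1)-(r0 or x[2])
    s=least_squares(f,[*W[:,:2].mean(0),.03],loss="soft_l1",f_scale=.0005);return s.x,np.abs(f(s.x)).mean()
# outer rim: scan columns downward on plate until dark
pts=[]
for u in range(272,378):
    col=w[:,u].max(1).astype(int)
    for v in range(175,250):
        if (col[v:v+4]<140).all():
            if v>176: pts.append((u,v-.5))
            break
W=np.array([onz("wrist",*p,.041,o) for p in pts]);x,e=circ(W);print("nest free r",x,e,len(W));x,e=circ(W,.033);print("nest r33",x[:2],e)
n=x[:2]
# brooch outline lower half + sides: gold/white mask
hs=cv2.cvtColor(w,cv2.COLOR_BGR2HSV)
m=(((hs[:,:,1]>110)&(hs[:,:,0]>12)&(hs[:,:,0]<35)&(w[:,:,2]>90))|(w.min(2)>140)).astype(np.uint8)
c,s,l=blob(m,(284,222,366,304));print(c,s)
for rows in((240,304),(255,304)):
    q=[]
    for v in range(*rows):
        xs=np.where(l[v])[0]
        if len(xs)>20:q+=[(xs[0]-.5,v),(xs[-1]+.5,v)]
    for zz in(.008,):
        B=np.array([onz("wrist",*p,p0[2]+zz,o) for p in q]);b,e=circ(B);b2,e2=circ(B,.021);print("brooch",b,e,b2[:2],e2)
print("TCP now",sensors.get_obs()["eef_pos"])
E
```

```text
nest free r [0.64920421 0.02019176 0.03147259] 0.00015904822795102648 106
nest r33 [0.65807524 0.07754341] 0.007441380387843612
[324.75659574 262.54638298] [ 286  225   78   77 4700]
brooch [0.64953592 0.01547008 0.02080558] 0.0006741528876514694 [0.64952439 0.01560741] 0.0006741400834360046
brooch [0.64938862 0.01417649 0.0201633 ] 0.0004031676660928565 [0.6494733  0.01525942] 0.0006784957214218036
TCP now [0.6500644  0.01694654 0.06364575]
```

Call:
carry_out(
  deltas="3 -1 6 0 0 0 1; 3 -1 12 0 0 0 1; 3 -1 17 0 0 0 1; 3 -1 20 0 0 0 1; 3 -1 21 0 0 0 1; 3 -1 21 0 0 0 1; 3 -1 21 0 0 0 1",
)

```text
time_s: 8.2
eef_pos: [0.649, 0.0201, 0.0415]
eef_rot: [0.0, 0.745, 0.667, 0.0]
wrist_force: [0.3, 0.2, -0.6]
opening: 0.45
grasp_force: 60.5
```

Call:
carry_out(
  deltas="0 0 1 0 0 0 1; 0 0 1 0 0 0 1; 0 0 1 0 0 0 1",
)

```text
time_s: 8.57
eef_pos: [0.6488, 0.0201, 0.0403]
eef_rot: [0.0, 0.745, 0.667, 0.0]
wrist_force: [0.5, -0.1, -0.4]
opening: 0.45
grasp_force: 60.5
```

Call:
carry_out(
  deltas="0 0 0 0 0 0 0.45; 0 0 0 0 0 0 0.35; 0 0 0 0 0 0 0.3; 0 0 0 0 0 0 0.3; 0 0 0 0 0 0 0.3",
)

```text
time_s: 9.2
eef_pos: [0.6488, 0.0201, 0.0403]
eef_rot: [0.0, 0.745, 0.667, 0.0]
wrist_force: [0.7, 0.3, 0.3]
opening: 0.701
grasp_force: 0.0
```

Call:
carry_out(
  deltas="0 0 -15 0 0 0 0.3; 0 0 -40 0 0 0 0.3; 0 0 -60 0 0 0 0.3; 0 0 -60 0 0 0 0.3; 0 0 -60 0 0 0 0.3",
)

```text
time_s: 9.82
eef_pos: [0.6484, 0.0202, 0.0999]
eef_rot: [-0.0, 0.745, 0.667, -0.0]
wrist_force: [-0.1, -0.2, 0.7]
opening: 0.699
grasp_force: 0.0
```

```bash
python3 - <<'E'
from h import *
o=sensors.get_obs();w=vision.camera("wrist");print(np.round(o["eef_pos"],4),o["grasp_force"])
cv2.imwrite("pics/w6.png",w);cv2.imwrite("pics/w6c.png",cv2.resize(w[100:300,210:440],None,fx=3,fy=3,interpolation=cv2.INTER_CUBIC)[:600])
from scipy.optimize import least_squares
def circ(W):
    f=lambda x:np.linalg.norm(W[:,:2]-x[:2],axis=1)-x[2]
    s=least_squares(f,[*W[:,:2].mean(0),.03],loss="soft_l1",f_scale=.0005);return s.x,np.abs(f(s.x)).mean()
hs=cv2.cvtColor(w,cv2.COLOR_BGR2HSV)
m=(((hs[:,:,1]>110)&(hs[:,:,0]>12)&(hs[:,:,0]<35)&(w[:,:,2]>90))|(w.min(2)>140)).astype(np.uint8)
c,s,l=blob(m,(270,140,380,290));print("brooch blob",c,s)
cn,_=cv2.findContours(l.astype(np.uint8),0,1);q=np.vstack(cn)[:,0]
print("brooch",circ(np.array([onz("wrist",*p,.047,o) for p in q])))
m=cv2.morphologyEx((w.max(2)<140).astype(np.uint8)|l.astype(np.uint8),cv2.MORPH_OPEN,np.ones((5,5)))
pts=[]
for u in range(285,365):
    col=w[:,u].max(1).astype(int)
    for v in range(110,230):
        if (col[v:v+4]<140).all():pts.append((u,v-.5));break
W=np.array([onz("wrist",*p,.041,o) for p in pts]);print("nest",circ(W))
E
```

```text
[0.6484 0.0202 0.0999] 0.0
brooch blob [321.34646689 175.35294118] [ 273  140  107  150 5406]
brooch (array([0.6492289 , 0.03157228, 0.04037296]), np.float64(0.010018280756746148))
nest (array([0.64922676, 0.02022088, 0.03124825]), np.float64(0.0001919517495970934))
```

View pics/w6c.png

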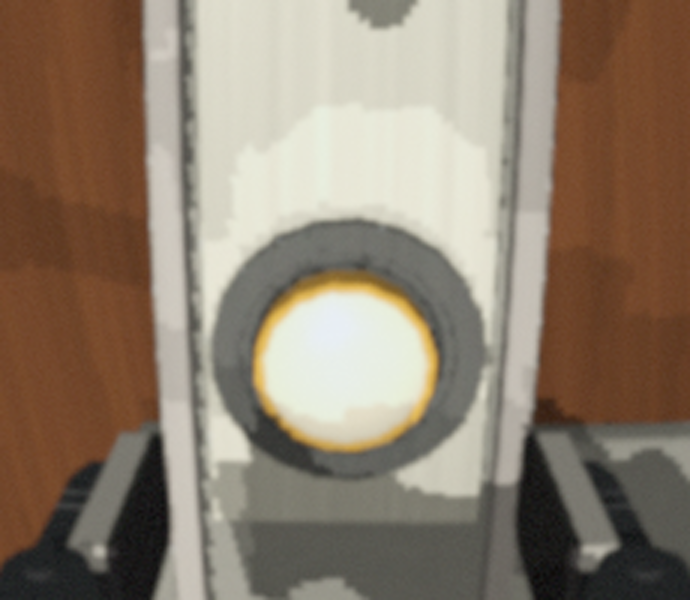

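The brooch lies dome up inside the nest, with its lip centre at about px (325.3,222) and the nest rim centre at about (326.7,216). I'll check that it is seated, by offset and apparent width.

```bash
python3 - <<'E'
from h import *
from scipy.optimize import least_squares
o=sensors.get_obs();w=cv2.imread("pics/w6.png")
hs=cv2.cvtColor(w,cv2.COLOR_BGR2HSV)
g=((hs[:,:,1]>110)&(hs[:,:,0]>12)&(hs[:,:,0]<35)&(w[:,:,2]>90)).astype(np.uint8)
c,s,l=blob(g,(285,180,372,262));print(c,s)
cn,_=cv2.findContours(l.astype(np.uint8),0,1);q=np.vstack(cn)[:,0]
q=q[q[:,1]>215]   # lower half: true lip edge
def circ(W):
    f=lambda x:np.linalg.norm(W[:,:2]-x[:2],axis=1)-x[2]
    s=least_squares(f,[*W[:,:2].mean(0),.03],loss="soft_l1",f_scale=.0005);return np.round(s.x,4),np.abs(f(s.x)).mean()
for z in(.047,.0505):print("lip",z,circ(np.array([onz("wrist",*p,z,o) for p in q])))
# rim from the full dark disc
m=(w.max(2)<130).astype(np.uint8);m|=(np.hypot(*(np.indices(m.shape)-np.array([221,325])[:,None,None]))<31).astype(np.uint8)
P=[]
for a in np.radians(range(-210,31,4)):
    for r in range(34,52):
        u,v=326.7+r*np.cos(a),216.2+r*np.sin(a)
        if w[int(v),int(u)].max()>150:P.append((u,v));break
print("rim",circ(np.array([onz("wrist",*p,.041,o) for p in P])),len(P))
E
```

```text
[324.33827893 215.13204748] [294 190  63  61 674]
lip 0.047 (array([0.6479, 0.0183, 0.0209]), np.float64(0.0002445164574271359))
lip 0.0505 (array([0.648 , 0.0198, 0.0205]), np.float64(0.000240127200932359))
rim (array([0.6492, 0.0196, 0.0321]), np.float64(0.0008986522931158017)) 61
```

The lip radius comes out at 20.9 mm at the seated height (true value 21 mm), and the offset is under 2 mm. The brooch is seated. Next I'll go round the far side of the knob with shut fingers.

Call:
carry_out(
  deltas="20 1 -25 0 0 0 0.6; 70 1 -25 0 0 0 1; 115 1 -25 0 0 0 1; 128 1 -25 0 0 0 1; 128 1 -10 0 0 0 1; 128 1 20 0 0 0 1; 128 1 42 0 0 0 1; 128 1 53 0 0 0 1; 128 1 53 0 0 0 1; 128 1 53 0 0 0 1",
)

```text
time_s: 11.12
eef_pos: [0.6648, 0.147, 0.0483]
eef_rot: [0.001, 0.745, 0.667, 0.001]
wrist_force: [-0.2, 0.5, 1.4]
opening: -0.001
grasp_force: 0.0
```

```bash
python3 - <<'E'
from h import *
o=sensors.get_obs();w=vision.camera("wrist");cv2.imwrite("pics/w7.png",w)
Y=np.array([.1177,.993]);X=np.array([.993,-.1177]);d=np.array(o["eef_pos"])[:2]-[.6485,.0193]
print(d@X,d@Y,o["eef_pos"],o["opening"],o["wrist_force"])
E
```

```text
0.0011048033934518513 0.12873278695030096 [0.66475051 0.1470141  0.0483437 ] -0.0011921940646413356 [-0.16400385  0.54623938  1.3512452 ]
```

Call:
carry_out(
  deltas="-8 0 0 0 0 0 1; -16 0 0 0 0 0 1; -26 0 0 0 0 0 1; -37 0 0 0 0 0 1; -48 0 0 0 0 0 1; -59 0 0 0 0 0 1; -70 -0.5 0 0 0 0 1; -80 -0.5 0 0 0 0 1; -90 -0.5 0 0 0 0 1; -98 -1 0 0 0 0 1; -104 -1 0 0 0 0 1; -104 -1 0 0 0 0 1",
)

```text
time_s: 12.68
eef_pos: [0.6511, 0.0433, 0.0471]
eef_rot: [-0.0, 0.745, 0.667, -0.0]
wrist_force: [0.3, -0.7, 0.3]
opening: 0.0
grasp_force: 0.0
```

Call:
carry_out(
  deltas="-3 0 0 0 0 0 1; -5 0 0 0 0 0 1; -5 0 0 0 0 0 1",
)

```text
time_s: 13.05
eef_pos: [0.6506, 0.039, 0.0471]
eef_rot: [-0.0, 0.745, 0.667, -0.0]
wrist_force: [0.1, 0.9, -0.6]
opening: -0.002
grasp_force: 0.3
```

Call:
carry_out(
  deltas="-2 0 0 0 0 0 1; -4 0 0 0 0 0 1; -4 0 0 0 0 0 1",
)

```text
time_s: 13.42
eef_pos: [0.6504, 0.0348, 0.0472]
eef_rot: [0.0, 0.745, 0.667, -0.0]
wrist_force: [-1.3, 0.5, -0.2]
opening: -0.002
grasp_force: 0.3
```

Call:
carry_out(
  deltas="-2 0 0 0 0 0 1; -4 0 0 0 0 0 1; -4 0 0 0 0 0 1",
)

```text
time_s: 13.8
eef_pos: [0.6501, 0.0307, 0.0473]
eef_rot: [0.0, 0.745, 0.667, -0.0]
wrist_force: [-0.4, -1.2, 0.1]
opening: 0.0
grasp_force: 0.2
```

```bash
python3 - <<'E'
from h import *
o=sensors.get_obs();t=vision.camera("top");s=vision.camera("scene")
cv2.imwrite("pics/top1.png",t);cv2.imwrite("pics/scene1.png",s)
print(o["wrist_force"],o["eef_pos"])
# plate blob in scene & top: before vs after
for n,im0,im1,box in(("scene",cv2.imread("pics/scene0.png"),s,(240,230,350,340)),("top",cv2.imread("pics/top0.png"),t,(255,150,385,205))):
    for im in(im0,im1):
        m=(im.min(2)>185).astype(np.uint8);c,st,_=blob(m,box);print(n,c,st)
E
```

```text
[-0.42646332 -1.22006393  0.09354859] [0.65009907 0.03070011 0.0473393 ]
scene [307.58235294 289.8486631 ] [ 265  240   78   86 1870]
scene [297.56016598 300.73443983] [286 288  24  35 241]
top [277.94021739 173.19565217] [260 159  42  30 736]
top [319.8625 186.2375] [315 180  10  12  80]
```

```bash
python3 - <<'E'
from h import *
o=sensors.get_obs();w=vision.camera("wrist");cv2.imwrite("pics/w8.png",w);w7=cv2.imread("pics/w7.png")
for im in(w7,w):
    print([int(im[v,330].min()) for v in range(60,330,6)])
    print([tuple(int(x) for x in im[v,250]) for v in range(100,330,30)])
k=(w.max(2)<45).astype(np.uint8);print([ (v,int(k[v,300:350].sum())) for v in range(160,330,10)])
E
```

```text
[114, 75, 65, 66, 67, 67, 61, 62, 61, 62, 59, 61, 62, 61, 63, 63, 61, 61, 62, 63, 60, 64, 61, 58, 64, 67, 68, 64, 65, 63, 131, 165, 165, 162, 164, 163, 185, 192, 57, 53, 59, 45, 46, 51, 49]
[(76, 120, 180), (70, 111, 169), (80, 122, 182), (79, 121, 180), (75, 120, 180), (78, 121, 178), (104, 127, 162), (70, 70, 68)]
[47, 44, 50, 47, 51, 161, 164, 165, 167, 167, 167, 168, 166, 167, 164, 166, 168, 168, 169, 169, 167, 167, 168, 171, 171, 170, 169, 167, 168, 168, 123, 138, 138, 137, 137, 135, 157, 164, 44, 42, 44, 50, 43, 40, 53]
[(151, 161, 166), (174, 184, 190), (190, 199, 205), (198, 207, 214), (216, 226, 232), (214, 224, 230), (189, 198, 204), (52, 53, 51)]
[(160, 0), (170, 0), (180, 0), (190, 0), (200, 0), (210, 0), (220, 0), (230, 0), (240, 0), (250, 2), (260, 3), (270, 6), (280, 1), (290, 6), (300, 27), (310, 35), (320, 19)]
```

```bash
python3 - <<'E'
from h import *
o=sensors.get_obs();w=cv2.imread("pics/w8.png")
print([int(w[v,330].min()) for v in range(80,96)])
Y=np.array([.1177,.993]);X=np.array([.993,-.1177])
for v in(86,89):
    e=onz("wrist",330,v,.033,o);print("bed end",e,"TCP to ram axis along Y now", 200-1000*((e[:2]-np.array(o["eef_pos"])[:2])@Y))
# grip/head check: grip from top image
g=np.array([.490,-.0658]);n=np.array([.6485,.0193]);print("grip rel nest",(g-n)@X,(g-n)@Y)
print("TCP rel nest0",(np.array(o["eef_pos"])[:2]-n)@Y,o["wrist_force"])
E
```

```text
[48, 49, 49, 51, 51, 59, 87, 128, 152, 160, 161, 165, 164, 164, 164, 165]
bed end [0.6625288 0.1167477 0.033    ] TCP to ram axis along Y now 113.13266769013185
bed end [0.66236381 0.11523411 0.033     ] TCP to ram axis along Y now 114.65508225987425
grip rel nest -0.14737422999999997 -0.10315975
TCP rel nest0 0.011549423616935811 [ 0.91292811 -0.32342731  0.76006074]
```

Call:
carry_out(
  deltas="-1.5 0 0 0 0 0 1; -1.5 0 0 0 0 0 1",
)

```text
time_s: 14.2
eef_pos: [0.6503, 0.0302, 0.0476]
eef_rot: [-0.0, 0.745, 0.667, 0.001]
wrist_force: [0.7, 4.9, 0.3]
opening: 0.003
grasp_force: 2.3
```

Call:
carry_out(
  deltas="-1.5 0 0 0 0 0 1; -1.5 0 0 0 0 0 1",
)

```text
time_s: 14.45
eef_pos: [0.6502, 0.0301, 0.0476]
eef_rot: [-0.001, 0.745, 0.667, 0.001]
wrist_force: [2.3, 9.0, -0.0]
opening: -0.004
grasp_force: 4.8
```

Call:
carry_out(
  deltas="-1.5 0 0 0 0 0 1; -1.5 0 0 0 0 0 1",
)

```text
time_s: 14.7
eef_pos: [0.6502, 0.03, 0.0476]
eef_rot: [-0.001, 0.745, 0.667, 0.002]
wrist_force: [2.5, 14.3, 0.8]
opening: 0.005
grasp_force: 7.2
```

The tray is against its stop: force rises with no further motion, and the pose matches the expected home position. The ram axis is at about (0.636, -0.083) and the grip at about (0.490, -0.066, 0.284). Now I'll back off, rise and go over the lever grip.

Call:
carry_out(
  deltas="10 0 -15 0 0 0 1; 18 0 -70 0 0 0 1; 18 -20 -125 0 0 0.16 1; 18 -60 -175 0 0 0.33 1; 15 -100 -225 0 0 0.5 0.8; 5 -130 -275 0 0 0.67 0.6; -35 -145 -300 0 0 0.84 0.3; -75 -148 -300 0 0 1.0 0.3; -105 -148 -300 0 0 1.17 0.3; -109 -148 -300 0 0 1.34 0.3; -109 -148 -300 0 0 1.5 0.3; -109 -148 -300 0 0 1.578 0.3",
)

```text
time_s: 16.2
eef_pos: [0.4902, -0.0663, 0.3481]
eef_rot: [0.001, 0.998, -0.061, 0.0]
wrist_force: [-0.9, 0.2, -0.6]
opening: 0.7
grasp_force: 0.0
```

```bash
python3 - <<'E'
from h import *
w=vision.camera("wrist");o=sensors.get_obs();w=vision.camera("wrist");cv2.imwrite("pics/w9.png",w)
print(np.round(o["eef_pos"],4),np.round(o["eef_rot"],3),o["opening"])
print(delta([.4904,-.0657,.265],-.118,o))
# dark grip: contrast with table; rows -> centre column of dark run near x 324
for v in range(90,300,15):
    xs=np.where(w[v,230:420].max(1)<45)[0]+230
    print(v,(xs.min(),xs.max(),len(xs)) if len(xs) else None)
E
```

```text
[ 0.4902 -0.0662  0.3481] [ 0.001  0.998 -0.062  0.   ] 0.6966270451608011
(array([ 0.1, -0.6, 83.1]), array([ 0.001, -0.001, -0.006]))
90 None
105 None
120 None
135 None
150 (np.int64(309), np.int64(338), 29)
165 (np.int64(306), np.int64(338), 33)
180 (np.int64(307), np.int64(337), 31)
195 (np.int64(307), np.int64(338), 32)
210 (np.int64(309), np.int64(338), 17)
225 (np.int64(332), np.int64(339), 7)
240 (np.int64(338), np.int64(339), 2)
255 (np.int64(241), np.int64(408), 21)
270 (np.int64(230), np.int64(419), 47)
285 (np.int64(230), np.int64(419), 48)
```

The grip is centred under the fingers (columns 306–338, principal column 324). I'll descend and grasp it.

Call:
carry_out(
  deltas="0 0 30 0 0 0 0.3; 0 0 60 0 0 0 0.3; 0 0 78 0 0 0 0.3; 0 0 83 0 0 0 0.3; 0 0 83 0 0 0 1; 0 0 83 0 0 0 1; 0 0 83 0 0 0 1; 0 0 83 0 0 0 1; 0 0 83 0 0 0 1; 0 0 83 0 0 0 1",
)

```text
time_s: 17.55
eef_pos: [0.4905, -0.0651, 0.2644]
eef_rot: [-0.0, 0.998, -0.058, 0.0]
wrist_force: [-0.8, 5.9, 2.4]
opening: 0.291
grasp_force: 58.6
```

Call:
carry_out(
  deltas="-1.8 0 5 0 0.025 0 1; -3.6 0 10.3 0 0.05 0 1; -5.3 0 15.4 0 0.075 0 1; -6.9 0 20.5 0 0.1 0 1; -8.3 0 25.8 0 0.125 0 1; -9.6 0 31.1 0 0.15 0 1; -10.7 0 36.4 0 0.175 0 1; -11.8 0 41.7 0 0.2 0 1; -11.8 0 41.7 0 0.2 0 1; -11.8 0 41.7 0 0.2 0 1",
)

```text
time_s: 18.8
eef_pos: [0.4789, -0.0637, 0.2229]
eef_rot: [0.005, 0.993, -0.058, 0.1]
wrist_force: [-0.7, 6.1, 2.6]
opening: 0.287
grasp_force: 59.6
```

```bash
cat > q.py <<'E'
from h import *
o=sensors.get_obs();w,a,b,c=o["eef_rot"];T=R.from_quat([a,b,c,w]).as_matrix()
g=np.array(o["eef_pos"])-.019*T[:,2];al=np.arcsin((g[2]-.185)/.225)
X=np.array([.993,-.1177]);rx=(g[:2]-np.array([.6364,-.083]))@X
print("q lever from z",.4538-al,"G press x",rx,"exp",.055-.225*np.cos(al),o["wrist_force"],o["eef_pos"],np.round(o["eef_rot"],3),o["grasp_force"])
E
python3 q.py
```

```text
q lever from z 0.20007395509262305 G press x -0.1624484642218257 exp -0.16279636842901357 [-0.70250302  6.09522941  2.5531758 ] [ 0.47889923 -0.06372101  0.22285787] [ 0.005  0.993 -0.058  0.1  ] 59.60118379443884
```

Call:
carry_out(
  deltas="-1.2 0 3.4 0 0.017 0 1; -2.5 0 6.9 0 0.033 0 1; -3.7 0 10.3 0 0.05 0 1; -3.7 0 10.3 0 0.05 0 1; -3.7 0 10.3 0 0.05 0 1",
)

```text
time_s: 19.42
eef_pos: [0.4774, -0.0636, 0.2124]
eef_rot: [0.007, 0.99, -0.058, 0.125]
wrist_force: [-2.2, 6.4, 5.9]
opening: 0.288
grasp_force: 60.0
```

```bash
python3 q.py
```

```text
q lever from z 0.24858955498173732 G press x -0.16488700521002497 exp -0.165279077707681 [-2.24875887  6.4076412   5.93422074] [ 0.47739748 -0.06355559  0.2124418 ] [ 0.007  0.99  -0.058  0.125] 59.996052011847496
```

Call:
carry_out(
  deltas="-1.2 0 3.4 0 0.017 0 1; -2.5 0 6.8 0 0.033 0 1; -3.7 0 10.2 0 0.05 0 1; -3.7 0 10.2 0 0.05 0 1; -3.7 0 10.2 0 0.05 0 1; -3.7 0 10.2 0 0.05 0 1",
)

```text
time_s: 20.18
eef_pos: [0.4763, -0.0634, 0.2018]
eef_rot: [0.008, 0.987, -0.058, 0.149]
wrist_force: [-4.6, 7.7, 9.0]
opening: 0.29
grasp_force: 60.2
```

```bash
python3 q.py; python3 - <<'E'
from h import *
t=vision.camera("top");s=vision.camera("scene");t0=cv2.imread("pics/top0.png");s0=cv2.imread("pics/scene0.png")
cv2.imwrite("pics/top2.png",t);cv2.imwrite("pics/scene2.png",s)
# bystanders: colour blobs before/after
f=lambda im,lo,hi:cv2.inRange(cv2.cvtColor(im,cv2.COLOR_BGR2HSV),lo,hi)
for nm,a,b,box,lo,hi in(("cup",t0,t,(225,243,252,266),(18,120,120),(35,255,255)),("tin",t0,t,(195,200,222,222),(0,0,120),(180,60,255)),("spool",t0,t,(264,252,292,276),(0,0,0),(180,255,60)),("jar",t0,t,(200,140,230,168),(45,100,80),(80,255,255)),("pliers",t0,t,(310,245,358,295),(0,180,130),(6,255,255)),("pliers",s0,s,(325,210,390,240),(0,180,130),(6,255,255)),("bottlecap",t0,t,(470,195,486,212),(0,150,120),(8,255,255)),("bowl",s0,s,(250,165,285,195),(0,0,150),(180,60,255))):
    try:print(nm,np.round(blob(f(a,lo,hi),box)[0],1),np.round(blob(f(b,lo,hi),box)[0],1))
    except Exception as e:print(nm,"hidden")
E
```

```text
q lever from z 0.2979941786315716 G press x -0.16687629040279703 exp -0.16727453162521047 [-4.59622275  7.67858548  8.97789193] [ 0.47632974 -0.06340575  0.20176502] [ 0.008  0.987 -0.058  0.149] 60.21854214370251
cup [237.7 253.2] [237.8 253.1]
tin [207.3 211.2] [207.3 211.2]
spool [277.8 264.6] [278.7 264.7]
jar [213.2 151.4] [213.2 151.3]
pliers hidden
pliers [349.  224.9] [348.9 224.9]
bottlecap [480.1 201.6] [480.1 201.6]
bowl [266.8 179. ] [266.7 179.1]
```

```bash
python3 -c "
from bench import ctrl
print(ctrl.hand_in())"
```

```text
the job is handed in; nothing more can be done
None
```

I handed the job in at about 20 s of the 59 s: brooch seated dome up in the nest, tray home against its stop, lever held at about 0.30 rad with about 9 N on the grip (near the 8 N expected for the pad 5 mm in), pad depth not seen directly, and none of the other things moved.

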